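# Find the good rotator gear with the plug gauge

## Robot

A 6-joint arm with a two-finger parallel gripper is mounted at the origin on the work surface. World frame = base frame: x ahead of the robot, y to its left, z up, the work surface at z = 0. Lengths are in m, angles in rad, forces in N, time in s.
With the tool pointing down it reaches from about 0.375 to 0.9 m from the base axis. Payload 3.1 kg.
Tool frame: the origin (TCP) lies between the finger pads; the fingertips stand 17 mm ahead of it and the grasp point (between the pads) lies 2 mm behind it (robot.nose_length is the distance from the TCP to the fingertips, in m); z points along the fingers, y is the line along which they close (so a half turn about z gives the same grasp; the last joint's range is limited). The gripper opens to 87 mm and grips with 3 to 60 N. Pads are 19 mm wide; open, the fingers measure 117 mm over their backs; the gripper's body (75 mm by 190 mm) begins 51 mm behind the grasp point.
Start: joints at [-0.178, 0.527, 1.433, -0, 1.181, -0.178], TCP at [0.625, 0, 0.24] pointing down, gripper open.
Joint ranges: [-3.08, 3.08], [-0.75, 2.2], [0.22, 2.44], [-1.43, 4.57], [0, 2.65], [-2.85, 2.85]. Speed limits (rad/s): [2.79, 2.79, 3.14, 3.14, 3.14, 3.14].

## Interface

Orientations are given as a unit quaternion [x, y, z, w].
In Python, from rig import robot, cams gives the robot as it stands.
- The arm moves only by the shell command python3 -m pendant 'ROWS' [FORCE]. ROWS is JSON, a list of rows, each an object with "jaw": the opening, from 0 (shut) to 1 (fully open); "linear": the shift along the tool's x, y, z in cm, a list of three; "twist": the turn about the tool's z in degrees. A call has 1 to 12 rows; each row shifts and turns the commanded pose from where the row before left it, along the tool's axes as they then stand; what a row does not reach is not made up. A row lasts 1/12 s, in which the tool goes at most 41.7 mm and 7.16 degrees, less where a joint would pass 70% of its speed; a pose out of reach is approached as far as the arm can. A call is refused whole if a number of a shift passes 4.17 or a number of a turn 7.16, either way. A call with a gripper value outside its range is refused whole. The fingers move at their own pace and stop on an object; FORCE is the grip in N (left out, the last holds). Time passes only in rows, so rows that do not move let the fingers close. It gives the time, the measured TCP pose, the force, the opening and the grip force at its end, in the units of the state.
- robot.get_obs(): the state, without advancing time (a new reading comes with each control period).
- cams.camera(name): name is "scene" or "side" or "wrist"; returns a dict with "color" (480x640x3 uint8, blue, green, red), "depth" (480x640 float32, m along the optical axis (not along the pixel's ray), 0 where there is no reading), "fov_y" (degrees; the focal length in pixels is half the picture's height over the tangent of half this angle, whatever the lens; pixels are square), "cx", "cy" (the principal point, pixels), "view" (4x4, takes a point from world to camera coordinates). Camera axes: x right, y down, z forward; pixel columns grow to the right and rows downward; lengths in m; the calibration is good to about 2 mm. A picture is of the moment at which its call begins.
- robot.hand_in(): hands the job in; it is judged then, once.
The state is a dict: "time": time; "q": joint angles; "joint_velocities": joint speeds; "joint_torque": joint torques, N m; "position": TCP position; "tool_rot": TCP orientation; "ft_force": force on the tool from outside, world axes, zero at the start; "moment": the same for the moment, N m; "grip_width": finger opening in m; "grip_force": force on a finger pad.
Only numpy, scipy, OpenCV 4.12 (cv2) and the standard library are available. Lean on these libraries where they do the work, as an engineer would, in place of code of your own. Each camera call takes 0.05 s, during which the arm holds its last target. There are 200 camera calls.

## Task

In two of the three idler gears for the antenna rotator a stub of the old bush still sits down the bore; only the third is clear to its full depth. Try the plug gauge in them, feeling for the bore, pressing gently and never forcing it, and leave it standing fully home, stop collar on the hub, in the good gear on the countertop. Lay the two bad gears side by side, flat and hub up, in the large empty compartment of the tackle box's lower tray, and leave the gear housing, the dish of screws and the wrench undisturbed.

Things in the scene. Friction and masses are not known exactly. Their poses are not given: they have to be found in the camera images.
- gauge_mid (a point): Plug gauge, 103 mm long, 160 g, standing nose down in the wooden block. Point on its axis half-way up, 51.5 mm above the nose's end; z from nose to handle. From below: steel nose 16 mm in diameter, 28 mm long, end bevelled 1.3 mm at 45 degrees; stop collar 30 mm in diameter, 5 mm thick; round handle 24 mm in diameter, 70 mm long, held for instance 75 mm above the nose's end.
- stand_hole (a point): Fixed wooden gauge block, 60 x 60 mm, 45 mm high. Point at the centre of its hole's mouth, in the top face; z up. The hole is 22 mm in diameter and 35 mm deep; the gauge stands in it at the start with the stop collar resting on the top face.
- gear_1_mid (a point): One of three loose, outwardly alike steel idler gears, 320 g, flat on the countertop, hub up. Point on its axis half-way up, 16 mm above the underside; z up. Toothed rim 64 mm in diameter, 10 mm thick; on it a round hub 40 mm in diameter, 22 mm tall, top 32 mm above the underside: hold it there from above. Mouth of the bore in the hub's top: 17.6 mm in diameter.
- gear_2_mid (a point): Second idler gear, same outside, point and axes as gear_1. In all the bore is 17.6 mm wide, with a steel ring with a 12 mm hole at its bottom. In the good gear that is a thin shim: the gauge goes 28 mm deep, collar on the hub. In the bad ones it is a stub of old bush, whose rigid top stops the gauge 17 mm below the hub's top.
- gear_3_mid (a point): Third idler gear, same outside, point and axes as gear_1. Which gear is good changes from time to time and is not told; from above the bores look much alike. All are rigid: come down at 15 mm/s or less and a few newtons are felt at once; pressing the gauge down with more than 45 N is forcing. A gear pushed sideways can slide on the countertop.
- tray_in (a point): Centre of the floor of the large empty compartment of the tackle box's lower tray, about 91 mm above the countertop; x from the tray towards the box's lid, y along the tray, z up. The compartment is 109 mm along x and 185 mm along y, walls 27 mm tall, 3 mm thick. A small compartment at its -y end holds spares. The upper tray begins 67 mm from the point in +x, its rim 72 mm above the point.
- tackle_box: Fixed purple plastic tackle box standing open: body 300 x 170 mm, 85 mm tall, lid thrown back, two long trays swung up on links in two steps, the lower one overhanging the countertop. Origin on the countertop at the middle of the body's tray-side face; x from there towards the lid. The lid's top is about 230 mm high.
- housing: Chunky cast aluminium rotator gear housing, a ribbed round bell 190 mm over its bolt lugs, 112 mm tall, 2.2 kg. Origin at the centre of its underside. To be left alone.
- dish: White ceramic dish of screws, 100 mm in diameter, 26 mm tall. Origin at the centre of its underside. To be left alone.
- wrench: Chrome wrench, 200 mm long, 8 mm thick, lying flat along its x axis. Origin at the middle of its underside. To be left alone.
- table: The work surface: a pale composite countertop offcut 1.25 x 1.56 m on wooden legs. Origin at the centre of its top face, z = 0.
There are look-alikes about, which are no part of the job. What is shaped like the part that bears gear_2_mid but blue is not meant.

How it is judged:
By the outcome, as a careful person would: the job done as asked, in the order asked, and still so for the second after the job is handed in, with the robot touching nothing.
It also fails if it takes over 72 s, if anything falls off the work surface, if the arm or the gripper's body presses on something with over 40 N, if the wrist force passes 120 N, or if a joint passes its speed limit or range.

## Working session

There is one attempt and no reset: what is moved stays moved. The work goes in short steps, Python scripts to look and compute and a shell command to move; the robot and the scene stay as the last step left them, time stands still between calls to the robot, and variables do not carry over. Pictures are saved under pics/ and viewed, at most 10 in all, crops included, and the job is handed in when it is done.

```bash
mkdir -p pics; ls; cat > h.py <<'E'
import numpy as np, cv2
from rig import robot, cams
def grab(n):
    c=cams.camera(n); np.savez('/tmp/%s.npz'%n,**c); return c
def load(n): return dict(np.load('/tmp/%s.npz'%n))
def f(c): return 240/np.tan(np.radians(float(c['fov_y']))/2)
def cloud(c):
    d=c['depth']; v,u=np.mgrid[:480,:640]; F=f(c)
    P=np.stack([(u-c['cx'])*d/F,(v-c['cy'])*d/F,d],-1)
    T=np.linalg.inv(c['view']); W=P@T[:3,:3].T+T[:3,3]; W[d<=0]=np.nan; return W
def proj(c,p):
    q=c['view'][:3,:3]@np.asarray(p)+c['view'][:3,3]; return q[0]/q[2]*f(c)+c['cx'],q[1]/q[2]*f(c)+c['cy']
E
python3 - <<'E'
from h import *
for n in ['scene','side','wrist']:
    c=grab(n); cv2.imwrite('pics/%s0.png'%n,c['color']); print(n,c['fov_y'],c['cx'],c['cy'],np.linalg.inv(c['view']).round(3).tolist())
print(robot.get_obs())
E
```

```text
pics
scene 45.86986085933897 324.0250087821052 245.87642688363405 [[-0.298, 0.565, -0.769, 1.65], [0.954, 0.195, -0.226, 0.368], [0.022, -0.802, -0.597, 0.961], [0.0, 0.0, 0.0, 1.0]]
side 53.99326123970236 314.68043424203756 237.6019231449545 [[-0.968, -0.163, 0.191, 0.344], [-0.25, 0.554, -0.794, 0.824], [0.023, -0.817, -0.576, 0.658], [0.0, 0.0, 0.0, 1.0]]
wrist 70.64554336895637 320.73056940469485 238.01235822692357 [[1.0, 0.0, -0.001, 0.624], [-0.0, -0.961, -0.278, 0.076], [-0.001, 0.278, -0.961, 0.384], [0.0, 0.0, 0.0, 1.0]]
{'time': 0.15, 'q': array([-1.78510607e-01,  5.28276965e-01,  1.43360738e+00, -2.93931741e-07,
        1.18138788e+00, -1.78490737e-01]), 'joint_velocities': array([-1.64025303e-04, -2.31067295e-03, -1.97671025e-03,  8.12563709e-05,
       -4.33752272e-05, -8.64732358e-04]), 'joint_torque': array([ 9.14956272e-04, -4.40429199e+01, -1.76841742e+01,  6.33679633e-02,
        5.52540855e-02, -1.06930895e-04]), 'position': array([6.24469197e-01, 1.18528308e-04, 2.38781636e-01]), 'tool_rot': array([ 7.07113517e-01,  7.07099546e-01, -4.79061138e-04, -6.89742515e-04]), 'ft_force': array([ 0.094651  ,  0.04765306, -0.29867926]), 'moment': array([-0.06167077,  0.06863067,  0.05951434]), 'grip_force': 0.0, 'grip_width': 0.0870535755203789}
```

View pics/scene0.png

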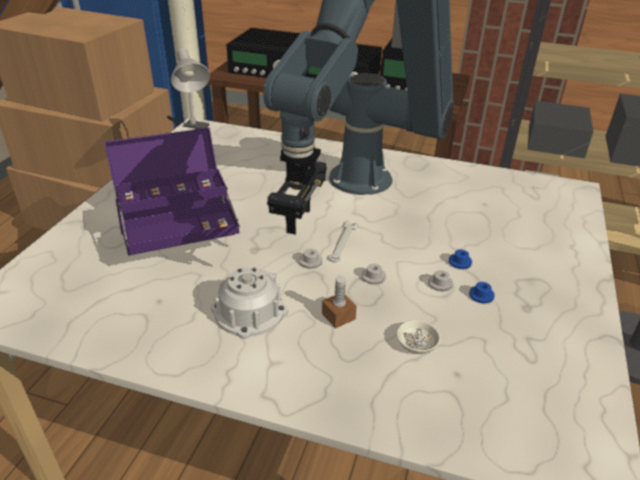

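View pics/side0.png

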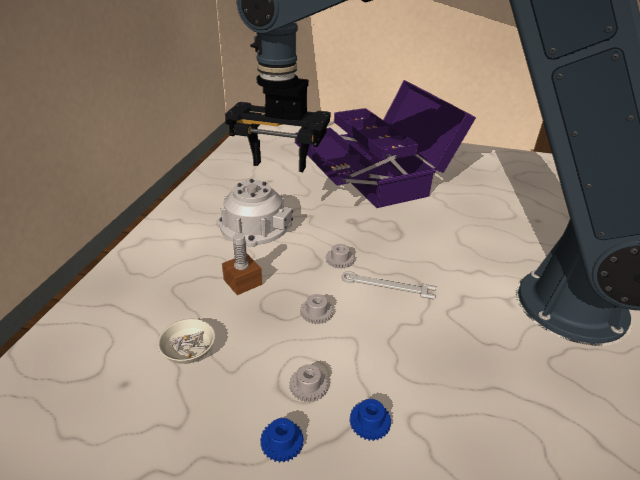

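Scene picture: the candidates for gears are the grey gears at (311,258), (373,273) and (440,281). The blue look-alikes at (460,259) and (482,292) are rejected. The gauge is at (340,290) in its block at (340,312), with the tackle box at left (175,190). In the side picture the grey gears are at (341,255), (318,308) and (310,381), the gauge is at (240,250), and the tray is at about (335,155).

```bash
cat > m.py <<'E'
from h import *
def fit(c,W,uv,lo,hi,r=45,R=None):
    # circle fit (xy) of level points between z lo..hi near pixel
    u,v=uv; m=np.zeros((480,640),bool); m[max(v-r,0):v+r,max(u-r,0):u+r]=1
    P=W[m&(W[...,2]>lo)&(W[...,2]<hi)]
    return P
for n,g in [('scene',[(311,258),(373,273),(440,281)]),('side',[(341,255),(318,308),(310,381)])]:
    c=load(n);W=cloud(c)
    for uv in g:
        c0=W[uv[1]-5:uv[1]+5,uv[0]-5:uv[0]+5].reshape(-1,3); c0=np.nanmedian(c0,0)
        P=W.reshape(-1,3); P=P[np.hypot(*(P[:,:2]-c0[:2]).T)<.045]
        for lo,hi in [(.028,.04),(.006,.014)]:
            Q=P[(P[:,2]>lo)&(P[:,2]<hi)]
            (x,y),r=cv2.minEnclosingCircle(Q[:,:2].astype(np.float32)*1000)
            print(n,uv,lo,len(Q),'enc',round(x,1),round(y,1),round(r,1),'med z',np.median(Q[:,2]).round(4))
    uv=(340,285) if n=='scene' else (240,243)
    c0=np.nanmedian(W[uv[1]-3:uv[1]+3,uv[0]-3:uv[0]+3].reshape(-1,3),0)
    P=W.reshape(-1,3); P=P[np.hypot(*(P[:,:2]-c0[:2]).T)<.06]
    for lo,hi in [(.043,.049),(.054,.1),(.10,.122),(.117,.14)]:
        Q=P[(P[:,2]>lo)&(P[:,2]<hi)]
        if len(Q)>3:
            (x,y),r=cv2.minEnclosingCircle(Q[:,:2].astype(np.float32)*1000); print(n,'gauge',lo,len(Q),round(x,1),round(y,1),round(r,1),Q.max(0).round(4))
c=load('scene');s=load('side')
a=cv2.resize(c['color'][215:345,280:500],None,fx=3,fy=3,interpolation=2)
b=cv2.resize(c['color'][120:260,100:250],None,fx=3,fy=3,interpolation=2)[:390]
b2=cv2.resize(s['color'][70:215,300:480],None,fx=3,fy=3,interpolation=2)
cv2.imwrite('pics/box.png',cv2.resize(np.hstack([b,b2[:390]]),(800,313)))
# tray cloud, both views
for n,d in (('scene',c),('side',s)):
    W=cloud(d)
    r=(slice(120,260),slice(100,250)) if n=='scene' else (slice(70,215),slice(300,480))
    P=W[r].reshape(-1,3); Q=P[(P[:,2]>.085)&(P[:,2]<.097)]; print(n,'floor',len(Q),np.nanpercentile(Q,[2,50,98],axis=0).round(3).tolist())
    print(np.histogram(P[:,2],bins=np.arange(0,.25,.01))[0])
w=load('wrist'); x,y=330,200
wc=cv2.resize(w['color'],(520,390)); cv2.imwrite('pics/w_crop.png',np.hstack([wc,cv2.resize(a,(520,307))[:390] if 0 else cv2.resize(a,(280,390))]))
E
python3 m.py
```

```text
scene (311, 258) 0.028 94 enc 492.0 -8.9 22.2 med z 0.0309
scene (311, 258) 0.006 125 enc 492.8 -8.8 33.5 med z 0.0095
scene (373, 273) 0.028 106 enc 500.2 170.3 23.8 med z 0.0313
scene (373, 273) 0.006 141 enc 502.4 171.1 32.5 med z 0.0093
scene (440, 281) 0.028 110 enc 472.2 341.8 21.2 med z 0.0313
scene (440, 281) 0.006 160 enc 472.7 341.7 33.7 med z 0.0091
scene gauge 0.043 257 678.9 123.1 41.4 [0.72   0.1632 0.0488]
scene gauge 0.054 157 676.5 124.6 13.0 [0.6873 0.1354 0.0995]
scene gauge 0.1 107 675.4 122.6 14.8 [0.6872 0.1351 0.1218]
scene gauge 0.117 53 673.7 124.6 12.5 [0.6858 0.1351 0.1238]
side (341, 255) 0.028 157 enc 486.7 -13.7 21.0 med z 0.0323
side (341, 255) 0.006 244 enc 483.5 4.4 44.6 med z 0.0101
side (318, 308) 0.028 230 enc 495.1 164.8 21.3 med z 0.0324
side (318, 308) 0.006 316 enc 494.7 165.2 32.6 med z 0.0098
side (310, 381) 0.028 359 enc 465.8 337.7 21.0 med z 0.0322
side (310, 381) 0.006 482 enc 464.3 337.9 32.8 med z 0.0096
side gauge 0.043 404 668.8 121.4 40.8 [0.7096 0.162  0.049 ]
side gauge 0.054 217 668.0 120.9 12.3 [0.6799 0.1323 0.0999]
side gauge 0.1 160 668.1 120.7 12.5 [0.6794 0.1328 0.122 ]
side gauge 0.117 79 668.3 120.1 11.9 [0.6794 0.1314 0.1229]
scene floor 2091 [[0.47, -0.471, 0.086], [0.579, -0.351, 0.091], [0.694, -0.219, 0.097]]
[2421  352  295   91    7   12   18   50  907 1547 1030 1108  429 1705
 1144 1159  679  413  401  410  402  108  135   31]
side floor 1370 [[0.289, -0.544, 0.085], [0.542, -0.37, 0.092], [0.644, -0.209, 0.097]]
[5875  282  291  299  299  283  285  377  550 1389  807  830  421  783
 1058 1125  755  321  335  336  338  183   95  117]
```

View pics/box.png

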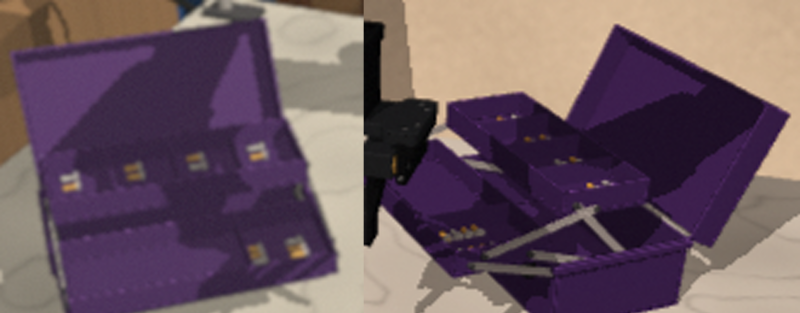

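View pics/w_crop.png

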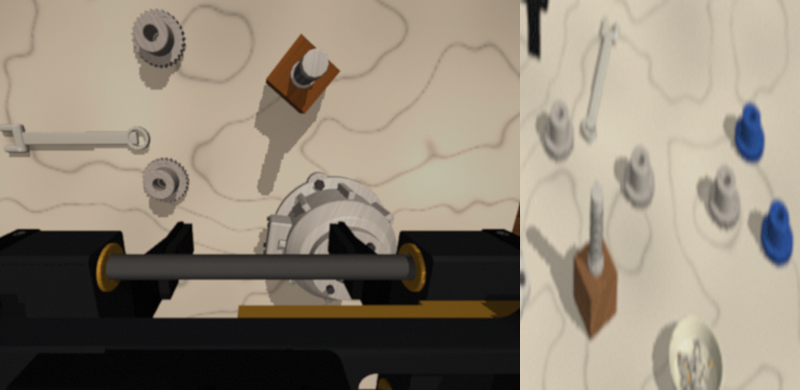

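The box crop shows spares in the lower tray's small compartment at (275,248). The large empty compartment is at about (150,265), beside the upper tray. The wrist picture shows two grey gears at (165,182) and (158,38), and the gauge in its block at (313,65), so the choice of grey gears and gauge is confirmed.

```bash
cat >> h.py <<'E'
def hub(c,xy,z=.032,rad=.06):
    W=cloud(c).reshape(-1,3); P=W[(np.hypot(W[:,0]-xy[0],W[:,1]-xy[1])<rad)]
    Q=P[np.abs(P[:,2]-z)<.004]
    (x,y),r=cv2.minEnclosingCircle(Q[:,:2].astype(np.float32)*1000); return round(x,1),round(y,1),round(r,1),len(Q),np.median(Q[:,2]).round(4)
E
python3 - <<'E'
from h import *
w=load('wrist')
for xy in [(.489,-.011),(.498,.168)]: print('hub',hub(w,xy,.032,.035),hub(w,xy,.010,.04))
print('gaugetop',hub(w,(.672,.123),.121,.03), hub(w,(.672,.123),.045,.06))
for n in ('scene','side'):
    W=cloud(load(n)).reshape(-1,3); P=W[(W[:,0]>.3)&(W[:,1]<-.15)&(W[:,0]<.8)&(W[:,1]>-.7)]
    im=np.zeros((480,640,3),np.uint8)
    H=np.zeros((250,260))
    for p in P[np.argsort(P[:,2])]:
        i=int((p[0]-.28)*500);j=int((-p[1]-.15)*500)
        if 0<=i<250 and 0<=j<260 and p[2]>.01:H[i,j]=p[2]
    h=cv2.applyColorMap((np.clip(H,0,.25)*1000).astype(np.uint8),cv2.COLORMAP_TURBO); h[H==0]=0
    cv2.imwrite('/tmp/t_%s.png'%n,h)
a=np.hstack([cv2.imread('/tmp/t_scene.png'),cv2.imread('/tmp/t_side.png')])
cv2.imwrite('pics/tray.png',cv2.resize(a,None,fx=1.5,fy=1.5,interpolation=0))
E
```

```text
hub (489.6, -14.2, 20.1, 904, np.float64(0.0317)) (489.3, -14.2, 32.3, 1092, np.float64(0.0092))
hub (497.9, 164.0, 20.5, 1391, np.float64(0.0316)) (497.7, 163.9, 32.5, 1634, np.float64(0.009))
gaugetop (671.7, 118.7, 12.0, 925, np.float64(0.1197)) (671.7, 118.3, 42.1, 3095, np.float64(0.0448))
```

View pics/tray.png

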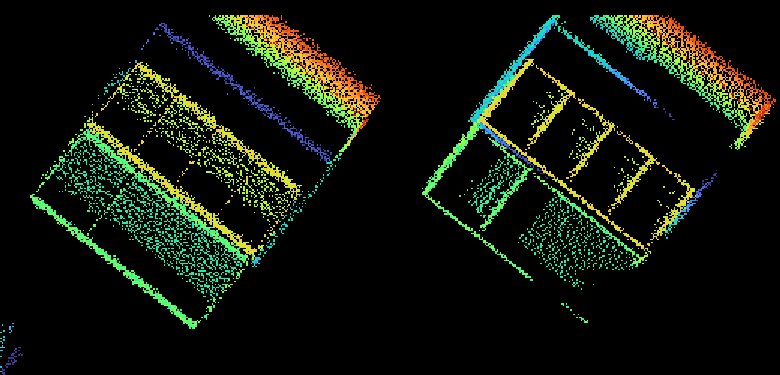

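The map (750 px/m) shows the lower tray as a green rectangle with corners (32,195), (195,325), (250,258) and (90,132), and the divider at about a third of its length from the left end. Next I hover over the gauge and look from two wrist angles, which cancels the hand-eye bias.

```bash
python3 -m pendant '[{"jaw":1,"linear":[3.95,1.6,0],"twist":0},{"jaw":1,"linear":[3.95,1.6,0],"twist":0},{"jaw":1,"linear":[3.95,1.6,0],"twist":0},{"jaw":1,"linear":[0,0,0],"twist":0},{"jaw":1,"linear":[0,0,0],"twist":0}]'
cat > g.py <<'E'
from h import *
c=grab('wrist'); o=robot.get_obs(); print(o['time'],o['position'].round(4),o['tool_rot'].round(4))
print('top',hub(c,(.672,.119),.121,.03),'blk',hub(c,(.672,.119),.045,.06))
for xy in [(.4895,-.0142),(.498,.164),(.468,.338)]:
    try: print('hub',hub(c,xy,.032,.035))
    except Exception as e: print('none')
E
python3 g.py
```

```text
time: 0.57
position: [0.6719, 0.1183, 0.2388]
tool_rot: [0.706, 0.709, -0.0, -0.0]
ft_force: [-0.2, -0.0, -1.3]
grip_width: 0.087
grip_force: 0.0
0.6167 [0.6714 0.1167 0.2387] [ 7.064e-01  7.078e-01 -8.000e-04 -3.000e-04]
top (671.5, 118.9, 11.9, 636, np.float64(0.1198)) blk (671.8, 118.9, 42.1, 2244, np.float64(0.0449))
hub (491.3, 2.2, 11.1, 70, np.float64(0.031))
hub (498.1, 164.0, 20.5, 1060, np.float64(0.0317))
hub (0.0, 0.0, 0.0, 0, np.float64(nan))
  return _methods._mean(a, axis=axis, dtype=dtype,
  ret = ret.dtype.type(ret / rcount)
```

```bash
python3 -m pendant '[{"jaw":1,"linear":[0,0,0],"twist":7},{"jaw":1,"linear":[0,0,0],"twist":7},{"jaw":1,"linear":[0,0,0],"twist":7},{"jaw":1,"linear":[0,0,0],"twist":7},{"jaw":1,"linear":[0,0,0],"twist":7},{"jaw":1,"linear":[0,0,0],"twist":7},{"jaw":1,"linear":[0,0,0],"twist":7},{"jaw":1,"linear":[0,0,0],"twist":7},{"jaw":1,"linear":[0,0,0],"twist":4},{"jaw":1,"linear":[0,0,0],"twist":0},{"jaw":1,"linear":[0,0,0],"twist":0}]'
python3 g.py
```

```text
time: 1.53
position: [0.6715, 0.1144, 0.2395]
tool_rot: [0.966, 0.259, -0.0, 0.0]
ft_force: [-0.1, 0.5, -0.4]
grip_width: 0.0874
grip_force: 0.0
1.5833 [0.6715 0.1147 0.2395] [ 9.659e-01  2.590e-01 -4.000e-04  0.000e+00]
top (671.8, 119.0, 12.1, 636, np.float64(0.1198)) blk (671.4, 119.2, 41.9, 2304, np.float64(0.0449))
hub (505.0, -3.9, 7.5, 22, np.float64(0.0293))
hub (0.0, 0.0, 0.0, 0, np.float64(nan))
hub (468.0, 336.6, 20.9, 773, np.float64(0.0314))
  return _methods._mean(a, axis=axis, dtype=dtype,
  ret = ret.dtype.type(ret / rcount)
```

```bash
python3 -m pendant '[{"jaw":1,"linear":[0.22,-0.37,3.5],"twist":0},{"jaw":1,"linear":[0,0,4],"twist":0},{"jaw":1,"linear":[0,0,4],"twist":0},{"jaw":1,"linear":[0,0,2],"twist":0},{"jaw":1,"linear":[0,0,1.4],"twist":0},{"jaw":1,"linear":[0,0,0],"twist":0}]'
```

```text
time: 2.08
position: [0.6696, 0.1197, 0.0869]
tool_rot: [0.966, 0.259, -0.003, -0.001]
ft_force: [-0.6, 0.8, -0.6]
grip_width: 0.087
grip_force: 0.0
```

```bash
python3 -m pendant '[{"jaw":1,"linear":[0.14,0.16,-0.2],"twist":0},{"jaw":0.2,"linear":[0,0,0],"twist":0},{"jaw":0,"linear":[0,0,0],"twist":0},{"jaw":0,"linear":[0,0,0],"twist":0},{"jaw":0,"linear":[0,0,0],"twist":0},{"jaw":0,"linear":[0,0,0],"twist":0},{"jaw":0,"linear":[0,0,0],"twist":0},{"jaw":0,"linear":[0,0,0],"twist":0}]' 40
```

```text
time: 2.75
position: [0.674, 0.1195, 0.0928]
tool_rot: [0.966, 0.259, 0.0, 0.0]
ft_force: [0.1, 0.5, 0.4]
grip_width: 0.0482
grip_force: 0.0
```

```bash
python3 -m pendant '[{"jaw":0,"linear":[-0.2,0,0.2],"twist":0},{"jaw":0,"linear":[0,0,0],"twist":0},{"jaw":0,"linear":[0,0,0],"twist":0},{"jaw":0,"linear":[0,0,0],"twist":0},{"jaw":0,"linear":[0,0,0],"twist":0},{"jaw":0,"linear":[0,0,0],"twist":0}]' 40; python3 -c "
from h import *
o=robot.get_obs();print(o['position'].round(4),o['tool_rot'].round(4))"
```

```text
time: 3.25
position: [0.672, 0.1186, 0.0902]
tool_rot: [0.966, 0.259, -0.0, -0.0]
ft_force: [0.9, 0.4, -0.7]
grip_width: 0.0231
grip_force: 40.0
[0.672  0.1186 0.0902] [ 9.659e-01  2.588e-01 -3.000e-04 -1.000e-04]
```

```bash
python3 -m pendant '[{"jaw":0,"linear":[0,0,-2],"twist":0},{"jaw":0,"linear":[0,0,-2],"twist":0},{"jaw":0,"linear":[0,0,-1],"twist":0},{"jaw":0,"linear":[-2.1,-2.1,0],"twist":0},{"jaw":0,"linear":[-2.6,-2.6,0],"twist":0},{"jaw":0,"linear":[-2.6,-2.6,0],"twist":0},{"jaw":0,"linear":[-2.6,-2.6,0],"twist":0},{"jaw":0,"linear":[-1.9,-1.9,0],"twist":0},{"jaw":0,"linear":[-1,-0.8,0],"twist":0},{"jaw":0,"linear":[0,0,0],"twist":0},{"jaw":0,"linear":[0,0,0],"twist":0},{"jaw":0,"linear":[0,0,0],"twist":0}]'
cat > rel.py <<'E'
import sys
from h import *
c=grab('wrist'); o=robot.get_obs(); p=o['position']; print(o['time'],p.round(4))
xy=eval(sys.argv[1]); W=cloud(c).reshape(-1,3)
print('hub',hub(c,xy,.032,.035))
zc=p[2]-.0902+.0475
Q=W[np.hypot(*(W[:,:2]-p[:2]).T)<.017]
for lo,hi in [(-.033,-.004),(.0005,.007),(.008,.022)]:
    S=Q[(Q[:,2]>zc+lo)&(Q[:,2]<zc+hi)]
    if len(S)>5:
        (x,y),r=cv2.minEnclosingCircle(S[:,:2].astype(np.float32)*1000); print(lo,len(S),round(x,1),round(y,1),round(r,1))
cv2.imwrite(sys.argv[2],c['color'])
E
python3 rel.py "(.498,.164)" pics/rel1.png
```

```text
time: 4.25
position: [0.5007, 0.1636, 0.1409]
tool_rot: [0.966, 0.259, 0.002, 0.0]
ft_force: [0.1, 0.4, -1.6]
grip_width: 0.0236
grip_force: 40.0
4.3 [0.5008 0.1634 0.1409]
hub (497.5, 165.0, 20.3, 1144, np.float64(0.0317))
-0.033 41 505.4 166.5 6.1
0.0005 510 502.0 164.2 14.5
0.008 352 503.0 165.0 11.9
```

View pics/rel1.png

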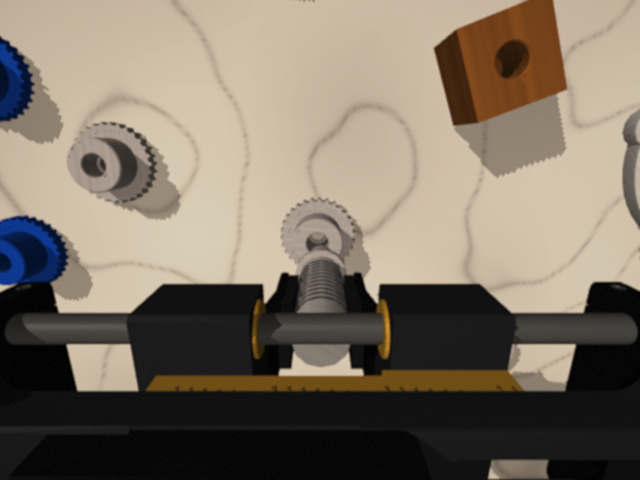

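The picture shows the gauge upright in the jaws (320,300) with gear B just beyond its nose at (318,232), and the gear C hub at (95,163).

```bash
python3 -m pendant '[{"jaw":0,"linear":[-0.21,-0.17,1.3],"twist":0},{"jaw":0,"linear":[0,0,1.2],"twist":0},{"jaw":0,"linear":[0,0,0.3],"twist":0},{"jaw":0,"linear":[0,0,0],"twist":0},{"jaw":0,"linear":[0,0,0],"twist":0},{"jaw":0,"linear":[0,0,0],"twist":0},{"jaw":0,"linear":[0,0,0],"twist":0}]'
python3 rel.py "(.498,.164)" pics/rel2.png
```

```text
time: 4.88
position: [0.4965, 0.164, 0.1131]
tool_rot: [0.966, 0.259, 0.001, 0.0]
ft_force: [0.3, -0.3, -2.1]
grip_width: 0.0232
grip_force: 40.0
4.9333 [0.4963 0.1641 0.1131]
hub (497.8, 164.8, 20.1, 1273, np.float64(0.0317))
-0.033 41 501.2 167.0 6.0
0.0005 498 497.6 164.6 14.5
0.008 360 498.6 165.4 11.9
```

```bash
python3 -m pendant '[{"jaw":0,"linear":[0.09,0.05,0.3],"twist":0},{"jaw":0,"linear":[0,0,0.12],"twist":0},{"jaw":0,"linear":[0,0,0.12],"twist":0},{"jaw":0,"linear":[0,0,0.12],"twist":0},{"jaw":0,"linear":[0,0,0.12],"twist":0},{"jaw":0,"linear":[0,0,0.12],"twist":0},{"jaw":0,"linear":[0,0,0.12],"twist":0},{"jaw":0,"linear":[0,0,0.12],"twist":0},{"jaw":0,"linear":[0,0,0],"twist":0}]'
```

```text
time: 5.68
position: [0.497, 0.1641, 0.101]
tool_rot: [0.966, 0.259, 0.0, -0.0]
ft_force: [-0.0, -0.0, -1.1]
grip_width: 0.0232
grip_force: 40.0
```

```bash
python3 -m pendant '[{"jaw":0,"linear":[0,0,0.12],"twist":0},{"jaw":0,"linear":[0,0,0.12],"twist":0},{"jaw":0,"linear":[0,0,0.12],"twist":0},{"jaw":0,"linear":[0,0,0.12],"twist":0},{"jaw":0,"linear":[0,0,0.12],"twist":0},{"jaw":0,"linear":[0,0,0.12],"twist":0},{"jaw":0,"linear":[0,0,0.12],"twist":0},{"jaw":0,"linear":[0,0,0.12],"twist":0},{"jaw":0,"linear":[0,0,0.12],"twist":0}]'
```

```text
time: 6.43
position: [0.497, 0.1641, 0.0903]
tool_rot: [0.966, 0.259, 0.0, 0.0]
ft_force: [1.4, -0.1, -0.9]
grip_width: 0.0234
grip_force: 40.0
```

```bash
python3 -m pendant '[{"jaw":0,"linear":[0,0,0.12],"twist":0},{"jaw":0,"linear":[0,0,0.12],"twist":0},{"jaw":0,"linear":[0,0,0],"twist":0}]'
```

```text
time: 6.68
position: [0.497, 0.1641, 0.0878]
tool_rot: [0.966, 0.259, 0.0, 0.0]
ft_force: [1.3, 1.5, -2.0]
grip_width: 0.0231
grip_force: 40.0
```

```bash
python3 -m pendant '[{"jaw":0,"linear":[0,0,0.1],"twist":0},{"jaw":0,"linear":[0,0,0],"twist":0}]'
```

```text
time: 6.85
position: [0.497, 0.1641, 0.0869]
tool_rot: [0.966, 0.259, 0.0, 0.0]
ft_force: [1.8, 0.9, -2.2]
grip_width: 0.0231
grip_force: 40.0
```

```bash
python3 -m pendant '[{"jaw":0,"linear":[0,0,0.1],"twist":0},{"jaw":0,"linear":[0,0,0],"twist":0}]'
```

```text
time: 7.02
position: [0.4969, 0.1641, 0.0859]
tool_rot: [0.966, 0.259, 0.0, 0.0]
ft_force: [1.7, 0.4, -1.4]
grip_width: 0.0235
grip_force: 40.0
```

```bash
python3 -m pendant '[{"jaw":0,"linear":[0,0,0.1],"twist":0},{"jaw":0,"linear":[0,0,0.1],"twist":0},{"jaw":0,"linear":[0,0,0.1],"twist":0},{"jaw":0,"linear":[0,0,0],"twist":0}]'
```

```text
time: 7.35
position: [0.497, 0.1641, 0.0828]
tool_rot: [0.966, 0.259, 0.0, 0.0]
ft_force: [2.0, 1.1, -1.8]
grip_width: 0.0235
grip_force: 40.0
```

```bash
python3 -m pendant '[{"jaw":0,"linear":[0,0,0.1],"twist":0},{"jaw":0,"linear":[0,0,0.1],"twist":0},{"jaw":0,"linear":[0,0,0.1],"twist":0},{"jaw":0,"linear":[0,0,0],"twist":0}]'
```

```text
time: 7.68
position: [0.4969, 0.1641, 0.0798]
tool_rot: [0.966, 0.259, 0.0, -0.0]
ft_force: [2.3, 1.5, -1.7]
grip_width: 0.0235
grip_force: 40.0
```

```bash
python3 -m pendant '[{"jaw":0,"linear":[0,0,0.1],"twist":0},{"jaw":0,"linear":[0,0,0.1],"twist":0},{"jaw":0,"linear":[0,0,0],"twist":0}]'
```

```text
time: 7.93
position: [0.4969, 0.1641, 0.0778]
tool_rot: [0.966, 0.259, 0.0, 0.0]
ft_force: [2.9, 1.3, -1.7]
grip_width: 0.0235
grip_force: 40.0
```

```bash
python3 -m pendant '[{"jaw":0,"linear":[0,0,0.07],"twist":0},{"jaw":0,"linear":[0,0,0],"twist":0}]'
```

```text
time: 8.1
position: [0.4969, 0.1641, 0.0772]
tool_rot: [0.966, 0.259, 0.0, 0.0]
ft_force: [2.1, 1.4, -0.6]
grip_width: 0.0235
grip_force: 40.0
```

```bash
python3 -m pendant '[{"jaw":0,"linear":[0,0,0.05],"twist":0},{"jaw":0,"linear":[0,0,0],"twist":0}]'
```

```text
time: 8.27
position: [0.4969, 0.1641, 0.0772]
tool_rot: [0.966, 0.259, 0.0, 0.0]
ft_force: [1.1, 1.0, 3.8]
grip_width: 0.0234
grip_force: 40.0
```

```bash
python3 -m pendant '[{"jaw":1,"linear":[0,0,0],"twist":0},{"jaw":1,"linear":[0,0,0],"twist":0},{"jaw":1,"linear":[0,0,0],"twist":0},{"jaw":1,"linear":[0,0,0],"twist":0},{"jaw":1,"linear":[0,0,0],"twist":0},{"jaw":1,"linear":[0,0,-2],"twist":0},{"jaw":1,"linear":[0,0,-3.5],"twist":0},{"jaw":1,"linear":[0,0,-3.5],"twist":0},{"jaw":1,"linear":[0,0,-2],"twist":-4.3},{"jaw":1,"linear":[0,0,0],"twist":-4.3},{"jaw":1,"linear":[0,0,0],"twist":0},{"jaw":1,"linear":[0,0,0],"twist":0}]'
python3 - <<'E'
from h import *
c=grab('wrist');s=grab('side'); W=cloud(c)
o=robot.get_obs();print(o['time'],o['position'].round(4),o['tool_rot'].round(4))
print('gauge top',hub(c,(.498,.1645),.107,.02),'gearB rim',hub(c,(.498,.1645),.010,.04))
print('A',hub(c,(.4895,-.0142),.032,.035))
S=cloud(s).reshape(-1,3); S=S[np.hypot(S[:,0]-.497,S[:,1]-.165)<.017]; print('gauge max z side',np.sort(S[:,2])[-10])
E
```

```text
time: 9.27
position: [0.4961, 0.164, 0.1866]
tool_rot: [0.944, 0.33, -0.0, -0.0]
ft_force: [-0.6, 0.8, -0.8]
grip_width: 0.086
grip_force: 0.0
9.3667 [0.4958 0.1639 0.1858] [ 9.440e-01  3.298e-01 -1.300e-03 -3.000e-04]
gauge top (497.3, 164.2, 11.8, 848, np.float64(0.1067)) gearB rim (497.7, 164.7, 32.0, 1364, np.float64(0.009))
A (0.0, 0.0, 0.0, 0, np.float64(nan))
gauge max z side 0.5074819416150453
  return _methods._mean(a, axis=axis, dtype=dtype,
  ret = ret.dtype.type(ret / rcount)
```

```bash
python3 -m pendant '[{"jaw":1,"linear":[-1.5,1.7,0],"twist":0},{"jaw":1,"linear":[-2.3,2.7,0],"twist":0},{"jaw":1,"linear":[-2.3,2.7,0],"twist":0},{"jaw":1,"linear":[-2.3,2.7,0],"twist":0},{"jaw":1,"linear":[-2,2.3,1],"twist":0},{"jaw":1,"linear":[-1.2,1.4,2],"twist":0},{"jaw":1,"linear":[0,0,1],"twist":0},{"jaw":1,"linear":[0,0,0],"twist":0},{"jaw":1,"linear":[0,0,0],"twist":0},{"jaw":1,"linear":[0,0,0],"twist":0}]'
python3 - <<'E'
from h import *
c=grab('wrist')
o=robot.get_obs();p=o['position'];print(o['time'],p.round(4),o['tool_rot'].round(4))
a=hub(c,(.4895,-.0142),.032,.035);print('A',a,hub(c,(.4895,-.0142),.010,.04))
q=o['tool_rot'];th=2*np.arctan2(q[1],q[0]);t=np.array([np.cos(th),np.sin(th)]);n=np.array([t[1],-t[0]]);d=np.array(a[:2])/1e3-p[:2];print(np.degrees(th),'tool cm',(d@t*100).round(2),(d@n*100).round(2),'dz',((p[2]-.029)*100).round(2))
E
```

```text
time: 10.2
position: [0.4902, -0.0134, 0.1466]
tool_rot: [0.944, 0.331, -0.0, -0.0]
ft_force: [0.2, -0.1, -0.3]
grip_width: 0.0871
grip_force: 0.0
10.25 [ 0.4905 -0.0132  0.147 ] [9.437e-01 3.309e-01 1.000e-04 0.000e+00]
A (489.3, -14.0, 20.2, 1556, np.float64(0.0317)) (489.1, -14.1, 32.2, 1904, np.float64(0.0092))
38.642044016958785 tool cm -0.15 -0.02 dz 11.8
```

```bash
python3 -m pendant '[{"jaw":1,"linear":[-0.15,0,3],"twist":0},{"jaw":1,"linear":[0,0,4],"twist":0},{"jaw":1,"linear":[0,0,2.5],"twist":0},{"jaw":1,"linear":[0,0,1.2],"twist":0},{"jaw":0.6,"linear":[0,0,0.5],"twist":0},{"jaw":0.55,"linear":[0,0,0],"twist":0},{"jaw":0.55,"linear":[0,0,0],"twist":0},{"jaw":0.55,"linear":[0,0,0],"twist":0}]'
```

```text
time: 10.92
position: [0.4902, -0.0147, 0.0359]
tool_rot: [0.944, 0.331, 0.001, 0.001]
ft_force: [-0.4, -0.4, 0.6]
grip_width: 0.0683
grip_force: 0.0
```

```bash
python3 -m pendant '[{"jaw":0.5,"linear":[0,-0.1,0.4],"twist":0},{"jaw":0.5,"linear":[0,0,0.15],"twist":0},{"jaw":0.3,"linear":[0,0,0],"twist":0},{"jaw":0.3,"linear":[0,0,0],"twist":0},{"jaw":0.3,"linear":[0,0,0],"twist":0},{"jaw":0.3,"linear":[0,0,0],"twist":0},{"jaw":0.3,"linear":[0,0,0],"twist":0},{"jaw":0.3,"linear":[0,0,0],"twist":0},{"jaw":0.3,"linear":[0,0,0],"twist":0},{"jaw":0.3,"linear":[0,0,0],"twist":0}]' 45
python3 - <<'E'
from h import *
print(robot.get_obs()['position'].round(4))
# tray fit from scene rim points
for n in ('scene','side'):
    W=cloud(load(n)).reshape(-1,3)
    P=W[(W[:,0]>.4)&(W[:,0]<.76)&(W[:,1]<-.16)&(W[:,1]>-.52)&(W[:,2]>.113)&(W[:,2]<.125)]
    ax=np.array([-.737,-.676]);ax/=np.linalg.norm(ax);
    for it in range(3):
        ay=np.array([-ax[1],ax[0]])
        a=P[:,:2]@ax;b=P[:,:2]@ay
        # front rim line: smallest a band
        m=(a<np.percentile(a,1)+.006); k=np.polyfit(b[m],a[m],1)[0]
        d=ay+k*ax; d/=np.linalg.norm(d); ax=np.array([d[1],-d[0]])
    ay=np.array([-ax[1],ax[0]]);a=P[:,:2]@ax;b=P[:,:2]@ay
    print(n,'ang tray x',np.degrees(np.arctan2(ax[1],ax[0])).round(2),'ay',ay.round(3),'z',np.median(P[:,2]).round(4))
    ha,ea=np.histogram(a,np.arange(a.min(),a.max(),.003)); hb,eb=np.histogram(b,np.arange(b.min(),b.max(),.003))
    print([(round(e,3),int(h)) for h,e in zip(ha,ea) if h>25]);print([(round(e,3),int(h)) for h,e in zip(hb,eb) if h>12])
E
```

```text
time: 11.75
position: [0.4887, -0.0141, 0.0295]
tool_rot: [0.944, 0.33, 0.0, 0.0]
ft_force: [-0.5, 0.0, 4.6]
grip_width: 0.0387
grip_force: 45.0
[ 0.4887 -0.0141  0.0295]
scene ang tray x -140.57 ay [ 0.635 -0.772] z 0.1158
[(np.float64(-0.302), 27), (np.float64(-0.299), 55), (np.float64(-0.296), 86), (np.float64(-0.293), 40), (np.float64(-0.188), 45), (np.float64(-0.185), 71), (np.float64(-0.182), 40)]
[(np.float64(0.486), 19), (np.float64(0.489), 17), (np.float64(0.492), 23), (np.float64(0.579), 19), (np.float64(0.768), 24)]
side ang tray x -141.27 ay [ 0.626 -0.78 ] z 0.1171
[(np.float64(-0.188), 47), (np.float64(-0.185), 35)]
[(np.float64(0.482), 21), (np.float64(0.485), 48), (np.float64(0.488), 31)]
```

```bash
python3 -m pendant '[{"jaw":0.3,"linear":[0,0,-1],"twist":0},{"jaw":0.3,"linear":[0,0,-2.5],"twist":0},{"jaw":0.3,"linear":[0,0,-3.5],"twist":0},{"jaw":0.3,"linear":[0,0,-3.5],"twist":0},{"jaw":0.3,"linear":[-0.3,1,-3.5],"twist":0},{"jaw":0.3,"linear":[-0.7,2,-2.5],"twist":0},{"jaw":0.3,"linear":[-1.1,3.3,-0.5],"twist":0},{"jaw":0.3,"linear":[-1.1,3.3,0],"twist":0},{"jaw":0.3,"linear":[-1.1,3.3,0],"twist":0},{"jaw":0.3,"linear":[-1.1,3.3,0],"twist":0},{"jaw":0.3,"linear":[-1.1,3.3,0],"twist":0},{"jaw":0.3,"linear":[-1.1,3.3,0],"twist":0}]' 55
```

```text
time: 12.75
position: [0.5705, -0.2404, 0.1987]
tool_rot: [0.944, 0.33, -0.001, -0.001]
ft_force: [1.0, 0.4, -2.1]
grip_width: 0.0387
grip_force: 55.0
```

```bash
python3 -m pendant '[{"jaw":0.3,"linear":[-1.1,3.3,0],"twist":0},{"jaw":0.3,"linear":[-1.1,3.3,0],"twist":0},{"jaw":0.3,"linear":[-1.1,3.3,0],"twist":0},{"jaw":0.3,"linear":[-1.0,2.9,0],"twist":0},{"jaw":0.3,"linear":[-0.6,1.8,0],"twist":0},{"jaw":0.3,"linear":[0,0,0],"twist":0},{"jaw":0.3,"linear":[0,0,0],"twist":0},{"jaw":0.3,"linear":[0,0,0],"twist":0}]'
python3 - <<'E'
from h import *
c=grab('wrist'); s=grab('scene');o=robot.get_obs();p=o['position'];print(o['time'],p.round(4),o['tool_rot'].round(4))
cv2.imwrite('pics/tr1.png',c['color'])
W=cloud(c).reshape(-1,3)
ax=np.array([np.cos(np.radians(-141)),np.sin(np.radians(-141))]);ay=np.array([-ax[1],ax[0]])
P=W[(W[:,2]>.113)&(W[:,2]<.123)&(np.hypot(W[:,0]-.611,W[:,1]+.373)<.16)]
a=P[:,:2]@ax;b=P[:,:2]@ay
for v in (a,b):
    h,e=np.histogram(v,np.arange(v.min(),v.max()+.003,.003)); print([(round(x,3),int(k)) for k,x in zip(h,e) if k>20])
F=W[(W[:,2]>.085)&(W[:,2]<.097)&(np.hypot(W[:,0]-.611,W[:,1]+.373)<.14)];print('floor',len(F),np.median(F[:,2]).round(4))
E
```

```text
time: 13.42
position: [0.6229, -0.3826, 0.198]
tool_rot: [0.944, 0.331, -0.001, -0.002]
ft_force: [0.6, 0.5, -3.9]
grip_width: 0.0388
grip_force: 55.0
13.5167 [ 0.6235 -0.3823  0.1987] [ 9.436e-01  3.311e-01 -6.000e-04 -1.300e-03]
[(np.float64(-0.298), 1253), (np.float64(-0.295), 685), (np.float64(-0.292), 56), (np.float64(-0.289), 49), (np.float64(-0.286), 61), (np.float64(-0.283), 46), (np.float64(-0.28), 58), (np.float64(-0.277), 51), (np.float64(-0.274), 52), (np.float64(-0.271), 47), (np.float64(-0.268), 51), (np.float64(-0.265), 54), (np.float64(-0.262), 51), (np.float64(-0.259), 61), (np.float64(-0.256), 63), (np.float64(-0.253), 68), (np.float64(-0.25), 63), (np.float64(-0.247), 64), (np.float64(-0.244), 66), (np.float64(-0.241), 70), (np.float64(-0.238), 66), (np.float64(-0.235), 68), (np.float64(-0.232), 70), (np.float64(-0.229), 68), (np.float64(-0.226), 76), (np.float64(-0.223), 59)]
[(np.float64(0.525), 22), (np.float64(0.528), 25), (np.float64(0.531), 21), (np.float64(0.534), 25), (np.float64(0.54), 24), (np.float64(0.543), 25), (np.float64(0.546), 21), (np.float64(0.54
[... 974 characters left out ...]
, 24), (np.float64(0.678), 25), (np.float64(0.684), 25), (np.float64(0.69), 25), (np.float64(0.696), 25), (np.float64(0.699), 23), (np.float64(0.702), 22), (np.float64(0.705), 25), (np.float64(0.711), 25), (np.float64(0.717), 25), (np.float64(0.72), 22), (np.float64(0.723), 22), (np.float64(0.726), 24), (np.float64(0.729), 21), (np.float64(0.732), 23), (np.float64(0.735), 22), (np.float64(0.738), 22), (np.float64(0.741), 24), (np.float64(0.744), 23), (np.float64(0.747), 23), (np.float64(0.75), 22), (np.float64(0.756), 22), (np.float64(0.759), 26), (np.float64(0.762), 22), (np.float64(0.765), 22), (np.float64(0.768), 542), (np.float64(0.771), 297), (np.float64(0.774), 107)]
floor 25004 0.0908
```

View pics/tr1.png

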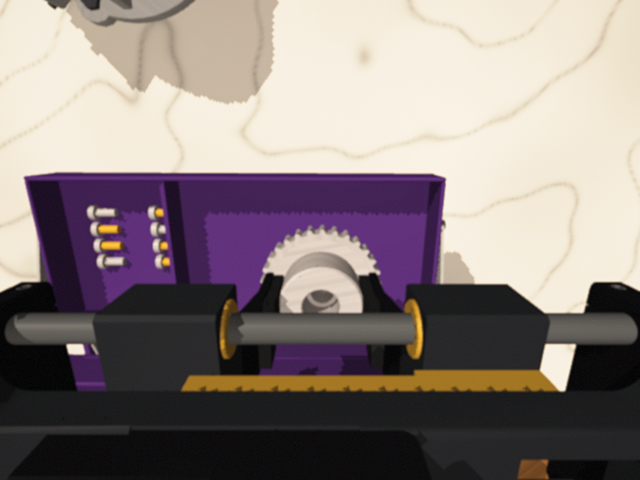

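The picture shows gear A held level over the large compartment (divider at x=172, end wall at x=437), with its hub at (320,300). I'll shift it toward the far end and lower it.

```bash
python3 -m pendant '[{"jaw":0.3,"linear":[-0.2,1.3,0],"twist":0},{"jaw":0.3,"linear":[-0.18,1.35,1],"twist":0},{"jaw":0.3,"linear":[0,0,2.5],"twist":0},{"jaw":0.3,"linear":[0,0,1.7],"twist":0},{"jaw":0.3,"linear":[0,0,0.8],"twist":0},{"jaw":0.3,"linear":[0,0,0],"twist":0},{"jaw":0.3,"linear":[0,0,0],"twist":0},{"jaw":0.3,"linear":[0,0,0],"twist":0}]'
```

```text
time: 14.18
position: [0.6387, -0.4075, 0.141]
tool_rot: [0.944, 0.331, 0.001, 0.001]
ft_force: [-1.1, 0.4, -3.0]
grip_width: 0.0385
grip_force: 55.0
```

```bash
python3 -m pendant '[{"jaw":0.3,"linear":[0,-0.25,0.8],"twist":0},{"jaw":0.3,"linear":[0,0,0.6],"twist":0},{"jaw":0.3,"linear":[0,0,0.2],"twist":0},{"jaw":0.3,"linear":[0,0,0.1],"twist":0},{"jaw":0.3,"linear":[0,0,0.1],"twist":0},{"jaw":0.3,"linear":[0,0,0],"twist":0},{"jaw":0.3,"linear":[0,0,0],"twist":0}]'
```

```text
time: 14.77
position: [0.6363, -0.4055, 0.1213]
tool_rot: [0.944, 0.33, 0.0, 0.0]
ft_force: [0.7, 0.5, -3.2]
grip_width: 0.0389
grip_force: 55.0
```

```bash
python3 -m pendant '[{"jaw":0.3,"linear":[0,0,0.08],"twist":0},{"jaw":0.3,"linear":[0,0,0],"twist":0}]'
```

```text
time: 14.93
position: [0.6363, -0.4055, 0.1206]
tool_rot: [0.944, 0.33, 0.0, 0.0]
ft_force: [-0.0, 0.8, -3.3]
grip_width: 0.0386
grip_force: 55.0
```

```bash
python3 -m pendant '[{"jaw":0.3,"linear":[0,0,0.05],"twist":0},{"jaw":0.3,"linear":[0,0,0],"twist":0}]'
```

```text
time: 15.1
position: [0.6363, -0.4055, 0.1206]
tool_rot: [0.944, 0.331, 0.0, 0.0]
ft_force: [-0.5, 0.2, -0.9]
grip_width: 0.0383
grip_force: 55.0
```

```bash
python3 -m pendant '[{"jaw":0.6,"linear":[0,0,0],"twist":0},{"jaw":0.6,"linear":[0,0,0],"twist":0},{"jaw":0.6,"linear":[0,0,0],"twist":0},{"jaw":0.6,"linear":[0,0,-1],"twist":0},{"jaw":0.6,"linear":[0,0,-2.5],"twist":0},{"jaw":0.6,"linear":[0,0,-3.5],"twist":0},{"jaw":1,"linear":[0,0,-2.5],"twist":0},{"jaw":1,"linear":[0.8,-1.6,0],"twist":0},{"jaw":1,"linear":[1.6,-3.3,0],"twist":0},{"jaw":1,"linear":[1.6,-3.3,0],"twist":0},{"jaw":1,"linear":[1.6,-3.3,0],"twist":0},{"jaw":1,"linear":[1.6,-3.3,0],"twist":0}]'
```

```text
time: 16.1
position: [0.5998, -0.2437, 0.2162]
tool_rot: [0.944, 0.33, 0.001, 0.001]
ft_force: [1.0, 0.7, 0.1]
grip_width: 0.0826
grip_force: 0.0
```

```bash
python3 -m pendant '[{"jaw":1,"linear":[1.6,-3.3,0],"twist":0},{"jaw":1,"linear":[1.6,-3.3,0],"twist":0},{"jaw":1,"linear":[1.6,-3.3,0],"twist":0},{"jaw":1,"linear":[1.6,-3.3,0],"twist":0},{"jaw":1,"linear":[1.6,-3.3,0],"twist":0},{"jaw":1,"linear":[1.6,-3.3,0],"twist":0},{"jaw":1,"linear":[1.6,-3.3,0],"twist":0},{"jaw":1,"linear":[1.6,-3.3,0],"twist":0},{"jaw":1,"linear":[1.6,-3.3,0],"twist":0},{"jaw":1,"linear":[1.6,-3.3,0],"twist":0},{"jaw":1,"linear":[1.6,-3.3,0],"twist":0}]'
```

```text
time: 17.02
position: [0.5112, 0.1504, 0.2162]
tool_rot: [0.944, 0.33, 0.001, 0.0]
ft_force: [-0.8, -0.2, 1.0]
grip_width: 0.0871
grip_force: 0.0
```

```bash
python3 -m pendant '[{"jaw":1,"linear":[1.6,-3.3,0],"twist":0},{"jaw":1,"linear":[1.6,-3.3,0],"twist":0},{"jaw":1,"linear":[1.6,-3.3,0],"twist":0},{"jaw":1,"linear":[1.6,-3.3,0],"twist":0},{"jaw":1,"linear":[1.2,-2.6,1],"twist":0},{"jaw":1,"linear":[0.5,-1.2,2],"twist":0},{"jaw":1,"linear":[0,0,2],"twist":0},{"jaw":1,"linear":[0,0,1],"twist":0},{"jaw":1,"linear":[0,0,0],"twist":0},{"jaw":1,"linear":[0,0,0],"twist":0},{"jaw":1,"linear":[0,0,0],"twist":0}]'
python3 - <<'E'
from h import *
c=grab('wrist')
o=robot.get_obs();p=o['position'];print(o['time'],p.round(4),o['tool_rot'].round(4),o['q'].round(2))
a=hub(c,(.468,.3366),.032,.035);print('C',a,hub(c,(.468,.3366),.010,.04))
q=o['tool_rot'];th=2*np.arctan2(q[1],q[0]);t=np.array([np.cos(th),np.sin(th)]);n=np.array([t[1],-t[0]]);d=np.array(a[:2])/1e3-p[:2];print(np.degrees(th),'tool cm',(d@t*100).round(2),(d@n*100).round(2),'dz',((p[2]-.0295)*100).round(2))
s=load('side');W=cloud(s);m=cv2.inRange(s['color'],(90,0,0),(255,110,70))>0
P=W[m&(W[...,2]>.028)&(W[...,2]<.036)];P=P[P[:,1]>.25]
k,l,ce=cv2.kmeans(P[:,:2].astype(np.float32),2,None,(3,50,1e-5),3,0);print('blue',ce.round(3).tolist(),[((x-a[0]/1e3)@t if 0 else ((x-np.array(a[:2])/1e3)@t).round(3),((x-np.array(a[:2])/1e3)@n).round(3)) for x in ce])
E
```

```text
time: 17.93
position: [0.4696, 0.3319, 0.1561]
tool_rot: [0.944, 0.33, 0.001, -0.0]
ft_force: [0.0, -0.5, -0.2]
grip_width: 0.0868
grip_force: 0.0
17.9833 [0.4697 0.3319 0.1563] [ 9.44e-01  3.30e-01  1.40e-03 -1.00e-04] [ 0.42  0.57  1.64 -0.    0.93  1.32]
C (467.4, 337.4, 20.1, 1465, np.float64(0.0317)) (467.3, 337.3, 32.1, 1815, np.float64(0.0092))
38.533560058042696 tool cm 0.16 -0.57 dz 12.68
blue [[0.35499998927116394, 0.3790000081062317], [0.47699999809265137, 0.44600000977516174]] [(np.float64(-0.062), np.float64(-0.102)), (np.float64(0.075), np.float64(-0.079))]
```

```bash
python3 -m pendant '[{"jaw":1,"linear":[0.16,-0.57,3],"twist":0},{"jaw":1,"linear":[0,0,4],"twist":0},{"jaw":1,"linear":[0,0,3.2],"twist":0},{"jaw":0.7,"linear":[0,0,1.5],"twist":0},{"jaw":0.6,"linear":[0,0,0.6],"twist":0},{"jaw":0.55,"linear":[0,0,0],"twist":0},{"jaw":0.55,"linear":[0,0,0],"twist":0},{"jaw":0.55,"linear":[0,0,0],"twist":0}]'
```

```text
time: 18.65
position: [0.4677, 0.3381, 0.0337]
tool_rot: [0.944, 0.33, 0.002, -0.0]
ft_force: [0.3, -0.2, 0.2]
grip_width: 0.0615
grip_force: 0.0
```

```bash
python3 -m pendant '[{"jaw":0.5,"linear":[0,0,0.3],"twist":0},{"jaw":0.5,"linear":[0,0.05,0.1],"twist":0},{"jaw":0.3,"linear":[0,0,0],"twist":0},{"jaw":0.3,"linear":[0,0,0],"twist":0},{"jaw":0.3,"linear":[0,0,0],"twist":0},{"jaw":0.3,"linear":[0,0,0],"twist":0},{"jaw":0.3,"linear":[0,0,0],"twist":0},{"jaw":0.3,"linear":[0,0,0],"twist":0},{"jaw":0.3,"linear":[0,0,0],"twist":0}]' 55
```

```text
time: 19.4
position: [0.4668, 0.3372, 0.0285]
tool_rot: [0.944, 0.331, 0.0, 0.0]
ft_force: [-0.1, -2.1, 5.2]
grip_width: 0.0385
grip_force: 55.0
```

```bash
python3 -m pendant '[{"jaw":0.3,"linear":[0,0,-1],"twist":0},{"jaw":0.3,"linear":[0,0,-2.5],"twist":0},{"jaw":0.3,"linear":[0,0,-3.5],"twist":0},{"jaw":0.3,"linear":[0,0,-3.5],"twist":0},{"jaw":0.3,"linear":[0,0,-3.5],"twist":0},{"jaw":0.3,"linear":[0,0,-3],"twist":0},{"jaw":0.3,"linear":[-0.5,1,-1.5],"twist":0},{"jaw":0.3,"linear":[-1.1,2,0],"twist":0},{"jaw":0.3,"linear":[-1.75,3.2,0],"twist":0},{"jaw":0.3,"linear":[-1.75,3.2,0],"twist":0},{"jaw":0.3,"linear":[-1.75,3.2,0],"twist":0},{"jaw":0.3,"linear":[-1.75,3.2,0],"twist":0}]'
```

```text
time: 20.4
position: [0.4965, 0.1587, 0.2125]
tool_rot: [0.944, 0.331, -0.001, -0.0]
ft_force: [0.5, 0.7, -3.3]
grip_width: 0.039
grip_force: 55.0
```

```bash
python3 -m pendant '[{"jaw":0.3,"linear":[-1.75,3.2,0],"twist":0},{"jaw":0.3,"linear":[-1.75,3.2,0],"twist":0},{"jaw":0.3,"linear":[-1.75,3.2,0],"twist":0},{"jaw":0.3,"linear":[-1.75,3.2,0],"twist":0},{"jaw":0.3,"linear":[-1.75,3.2,0],"twist":0},{"jaw":0.3,"linear":[-1.75,3.2,0],"twist":0},{"jaw":0.3,"linear":[-1.75,3.2,0],"twist":0},{"jaw":0.3,"linear":[-1.75,3.2,0],"twist":0},{"jaw":0.3,"linear":[-1.75,3.2,0],"twist":0},{"jaw":0.3,"linear":[-1.75,3.2,0],"twist":0}]'
```

```text
time: 21.23
position: [0.5597, -0.2003, 0.2122]
tool_rot: [0.944, 0.33, -0.001, -0.001]
ft_force: [1.3, 0.1, -2.5]
grip_width: 0.0389
grip_force: 55.0
```

```bash
python3 -m pendant '[{"jaw":0.3,"linear":[-1.6,3.1,0],"twist":0},{"jaw":0.3,"linear":[-1.6,3.1,0],"twist":0},{"jaw":0.3,"linear":[-1.6,2.8,0],"twist":0},{"jaw":0.3,"linear":[-1,1.8,0],"twist":0},{"jaw":0.3,"linear":[-0.3,0.6,0],"twist":0},{"jaw":0.3,"linear":[0,0,0],"twist":0},{"jaw":0.3,"linear":[0,0,0],"twist":0},{"jaw":0.3,"linear":[0,0,0],"twist":0}]'
python3 - <<'E'
from h import *
c=grab('wrist'); o=robot.get_obs();p=o['position'];print(o['time'],p.round(4),o['tool_rot'].round(4))
print('gear A',hub(c,(.637,-.4055),.0908+.032,.03),hub(c,(.637,-.4055),.1008,.04))
cv2.imwrite('pics/tr2.png',c['color'])
E
```

```text
time: 21.9
position: [0.5834, -0.324, 0.2123]
tool_rot: [0.944, 0.331, -0.001, -0.002]
ft_force: [0.1, -0.4, -3.1]
grip_width: 0.0387
grip_force: 55.0
21.95 [ 0.5836 -0.324   0.2126] [ 9.435e-01  3.313e-01 -4.000e-04 -1.200e-03]
gear A (636.7, -405.1, 20.4, 1876, np.float64(0.1228)) (636.9, -405.2, 32.4, 2075, np.float64(0.1002))
```

View pics/tr2.png

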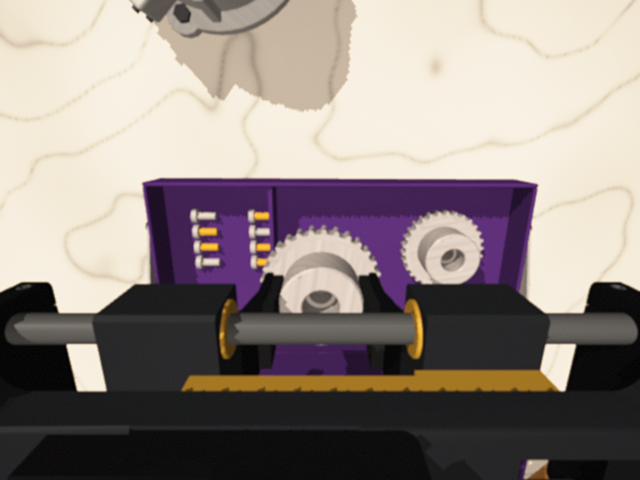

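The picture shows gear A flat, hub up, at (447,255) in the large compartment. Gear C is held over the space beside it (320,285).

```bash
python3 -m pendant '[{"jaw":0.3,"linear":[-0.5,0.8,0.3],"twist":0},{"jaw":0.3,"linear":[-0.5,0.85,1.5],"twist":0},{"jaw":0.3,"linear":[0,0,2.5],"twist":0},{"jaw":0.3,"linear":[0,0,2],"twist":0},{"jaw":0.3,"linear":[0,0,1],"twist":0},{"jaw":0.3,"linear":[0,0,0],"twist":0},{"jaw":0.3,"linear":[0,0,0],"twist":0},{"jaw":0.3,"linear":[0,0,0],"twist":0}]'
```

```text
time: 22.62
position: [0.5875, -0.3463, 0.1409]
tool_rot: [0.944, 0.331, 0.001, 0.001]
ft_force: [0.6, -0.4, -3.2]
grip_width: 0.0388
grip_force: 55.0
```

```bash
python3 -m pendant '[{"jaw":0.3,"linear":[0.05,-0.25,0.8],"twist":0},{"jaw":0.3,"linear":[0,0,0.6],"twist":0},{"jaw":0.3,"linear":[0,0,0.2],"twist":0},{"jaw":0.3,"linear":[0,0,0.1],"twist":0},{"jaw":0.3,"linear":[0,0,0.1],"twist":0},{"jaw":0.3,"linear":[0,0,0],"twist":0},{"jaw":0.3,"linear":[0,0,0],"twist":0}]'
```

```text
time: 23.2
position: [0.5855, -0.3434, 0.1221]
tool_rot: [0.944, 0.331, 0.0, 0.0]
ft_force: [-0.4, 0.7, -3.6]
grip_width: 0.0387
grip_force: 55.0
```

```bash
python3 -m pendant '[{"jaw":0.3,"linear":[0,0,0.08],"twist":0},{"jaw":0.3,"linear":[0,0,0],"twist":0}]'
```

```text
time: 23.37
position: [0.5855, -0.3433, 0.1212]
tool_rot: [0.944, 0.331, 0.0, 0.0]
ft_force: [-0.6, 0.4, -3.7]
grip_width: 0.0384
grip_force: 55.0
```

```bash
python3 -m pendant '[{"jaw":0.3,"linear":[0,0,0.1],"twist":0},{"jaw":0.3,"linear":[0,0,0],"twist":0}]'
```

```text
time: 23.53
position: [0.5854, -0.3432, 0.1201]
tool_rot: [0.944, 0.331, -0.0, -0.0]
ft_force: [0.7, -0.5, -3.6]
grip_width: 0.0387
grip_force: 55.0
```

```bash
python3 -m pendant '[{"jaw":0.3,"linear":[0,0,0.06],"twist":0},{"jaw":0.3,"linear":[0,0,0],"twist":0}]'
```

```text
time: 23.7
position: [0.5855, -0.3433, 0.1196]
tool_rot: [0.944, 0.33, 0.0, 0.0]
ft_force: [0.8, 0.0, -4.2]
grip_width: 0.0388
grip_force: 55.0
```

Nearly down; a half-millimetre more, then release and lift away.

```bash
python3 -m pendant '[{"jaw":0.3,"linear":[0,0,0.05],"twist":0},{"jaw":0.3,"linear":[0,0,0],"twist":0}]'; python3 -m pendant '[{"jaw":0.55,"linear":[0,0,0],"twist":0},{"jaw":0.58,"linear":[0,0,0],"twist":0},{"jaw":0.58,"linear":[0,0,0],"twist":0},{"jaw":0.58,"linear":[0,0,-1],"twist":0},{"jaw":0.58,"linear":[0,0,-2.5],"twist":0},{"jaw":0.58,"linear":[0,0,-3.5],"twist":0},{"jaw":0.58,"linear":[0,0,-3],"twist":0},{"jaw":0.58,"linear":[1,-1,-1],"twist":0},{"jaw":0.58,"linear":[2,-2,0],"twist":0},{"jaw":0.58,"linear":[2,-2,0],"twist":0},{"jaw":0.58,"linear":[0,0,0],"twist":0},{"jaw":0.58,"linear":[0,0,0],"twist":0}]'
python3 - <<'E'
from h import *
c=grab('wrist'); s=grab('scene'); d=grab('side')
for xy in [(.637,-.4055),(.586,-.3432)]: print(hub(c,xy,.1228,.03),hub(c,xy,.1008,.036), 'scene',hub(s,xy,.1228,.035))
cv2.imwrite('pics/end.png',np.hstack([cv2.resize(s['color'][110:350,100:480],(456,288)),cv2.resize(c['color'],(344,288))]))
W=cloud(s).reshape(-1,3);P=W[np.hypot(W[:,0]-.5,W[:,1]-.168)<.02];P=P[P[:,2]<.2];print('gauge top',np.sort(P[:,2])[-8:].round(4))
print(robot.get_obs()['time'])
E
```

```text
time: 23.87
position: [0.5855, -0.3433, 0.1195]
tool_rot: [0.944, 0.331, 0.0, 0.0]
ft_force: [-1.2, 1.0, -0.8]
grip_width: 0.0389
grip_force: 55.0
time: 24.87
position: [0.5934, -0.2707, 0.2294]
tool_rot: [0.943, 0.332, -0.0, -0.0]
ft_force: [0.4, -0.6, 0.1]
grip_width: 0.0502
grip_force: 0.0
(647.8, -395.6, 13.0, 171, np.float64(0.1223)) (642.3, -400.3, 31.2, 1106, np.float64(0.1001)) scene (638.5, -398.3, 22.3, 102, np.float64(0.1221))
(586.3, -342.1, 19.9, 397, np.float64(0.1227)) (585.9, -342.6, 32.2, 1578, np.float64(0.1)) scene (587.0, -336.1, 22.8, 96, np.float64(0.1218))
gauge top [0.1085 0.1086 0.1087 0.1088 0.109  0.1092 0.1097 0.1105]
25.0167
```

View pics/end.png

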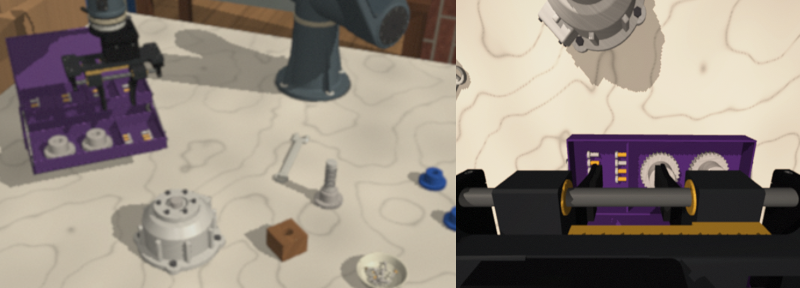

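The final picture shows both bad gears flat and hub up in the compartment (60,145) and (97,138). The gauge stands home in the good gear (330,185), and the housing, dish and wrench are in place.

```bash
python3 -c "
from rig import robot
print(robot.hand_in())"
```

```text
the job is handed in; nothing more can be done
None
```

The job is handed in at about 25 s: the gauge stands fully home, collar on the hub, in the good gear on the countertop, and the other two gears lie side by side, flat and hub up, in the tray's large compartment. I tried the gauge only in that first gear; it went the full depth, so I took the other two as bad without testing them.

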